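# Find the left-hand column fitting with the test nuts and cap it red

## Task

Two fittings are started in the two test nuts, and one of them has a left-hand thread. Try each by turning its wing grip about a quarter turn clockwise (seen from above) and leave it turned: the right-hand one goes in, the left-hand one comes out. Then set the red cap over the left-hand fitting, mouth down and standing flat on its plate, and leave the blue cap where it is.

Things in the scene. Friction and masses are not known exactly. Their poses are not given: they have to be found in the camera images.
- fitting_1 (a point): Top centre of a fitting's tan wing grip: 28 mm long (point x), 14 mm thick (point y; pinch here from above), 22 mm high, z up; top 72 mm above bench at start. Its 15 mm steel shank stands in a brass hex test nut (top at 36 mm), centred on a fixed grey plate 100x100x20 mm. Turns up to 2.2 rad either way (0.06 N m), stays put; moves 4.5 mm per rad, vertically only
- fitting_2 (a point): Same as fitting_1, in the other test nut: one of the two is left-hand, the other right-hand. Turned clockwise seen from above, a right-hand thread sinks and a left-hand thread rises (28 mm per full turn). While pinched with about 15 N the wing slides up or down between the finger pads, so the gripper can turn at a constant height
- cap_red: Red plastic cap, a round cup standing mouth down: 62 mm outside diameter, 70 mm high, wall 3 mm, top 4 mm, 50 to 100 g. Origin: centre of its open lower rim, z up. Fits loosely over fitting and nut (11 mm play all round) until its rim stands on the plate, 20 mm above the bench. Grip it across its diameter, about 20 N
- cap_blue: Blue cap of the same shape and size as the red one, a bystander; origin at the centre of its lower rim
Not all that is in view belongs to the job. Several things look just like the cap_red: the one meant starts farthest to the robot's right. What is shaped like the part that bears fitting_1 but purple is not meant.

How it is judged:
By the outcome, as a careful person would: the job done as asked, in the order asked, and still so for the second after the job is handed in, with the robot touching nothing.
It also fails if it takes over 72 s, if anything falls off the work surface, if the arm or the gripper's body presses on something with over 40 N, if the wrist force passes 120 N, or if a joint passes its speed limit or range.

## Robot

A 6-joint arm with a two-finger parallel gripper is mounted at the origin on the work surface. World frame = base frame: x ahead of the robot, y to its left, z up, the work surface at z = 0. Lengths are in m, angles in degrees, forces in N, time in s.
With the tool pointing down it reaches from about 0.275 to 0.775 m from the base axis. Payload 14.6 kg.
Tool frame: the origin (TCP) lies between the finger pads; the fingertips stand 19 mm ahead of it and the grasp point (between the pads) is the TCP; z points along the fingers, y is the line along which they close (so a half turn about z gives the same grasp; the last joint's range is limited). The gripper opens to 85 mm and grips with 20 to 120 N. Pads are 22 mm wide; open, the fingers measure 114 mm over their backs; the gripper's body (76 mm by 85 mm) begins 54 mm behind the grasp point. The pads swing forward as they close: fully open they stand 13 mm farther back than shut.
Start: joints at [58.023, 15.075, -2.767, 72.158, 0, 81.102], TCP at [0.206, 0.483, 0.25] pointing down, gripper open.
Joint ranges: [-151.79, 151.79], [-50.71, 97.33], [-67.44, 78.34], [-121.81, 120.89], [-77.56, 73.72], [-180, 180]. Speed limits (degrees/s): [108.29, 108.29, 147.25, 159.86, 180, 180].

## Interface

Orientations are given as a 3x3 rotation matrix whose columns are the frame's x, y, z axes.
In Python, from bench import env, snapshot, job, finder gives the robot as it stands. The module is installed in compiled form; this text tells all that it offers.
- The arm moves only by the tool play_rows, never from a script. Its argument "moves" is a list of rows, each a list of 7 numbers: the turn, a rotation vector about the tool's x, y, z in rad, then the shift along the tool's x, y, z in cm, then the opening, from 0 (shut) to 1 (fully open). In form: [[rx, ry, rz, dx, dy, dz, hand], ...]. A call has exactly 8 rows; each row is the pose to reach, as a shift and turn from the pose commanded when the call began, along the tool's axes at that moment; what a row does not reach only later rows make up. A row lasts 1/10 s, in which the tool goes at most 50 mm and 8.59 degrees, less where a joint would pass 70% of its speed; a pose out of reach is approached as far as the arm can. A call with a gripper value outside its range is refused whole. The fingers move at their own pace and stop on an object; "force" is the grip in N (left out, the last holds). Time passes only in rows, so rows that repeat a pose let the fingers close, or fill a call up. It gives the time, the measured TCP pose, the force, the opening and the grip force at its end, in the units of the state.
- env.get_state(): the state, without advancing time (a new reading comes with each control period).
- snapshot(name): name is "scene" or "top" or "wrist"; returns a dict with "pixels" (480x640x3 uint8, red, green, blue), "depth" (480x640 float32, m along the optical axis (not along the pixel's ray), 0 where there is no reading), "fx", "fy", "cx", "cy" (pixels), "k1" (the pictures are not rectified: a ray, as slopes to the right and down, at radius r is drawn at 1 + k1 r^2 times it, then the intrinsics apply), "view" (4x4, takes a point from world to camera coordinates); the wrist camera has in their place "mount" (4x4, takes a point from camera to tool coordinates, whose origin is the TCP and whose axes are the flange's). Camera axes: x right, y down, z forward; pixel columns grow to the right and rows downward; lengths in m; the calibration is good to about 2 mm. A picture is of the moment at which its call begins: read the wrist's pose just before it.
- job.finish_job(): hands the job in; it is judged then, once.
Trained networks look in the newest picture that a camera, given by its name, has taken for a name from the list of things; names that differ only in an ending like _2 or _b are one class to them, and where a whole thing is asked for, a point or a joint stands for the part that bears it (a point fixed in the world has none). Each returns a list of dicts, best first, with "confidence" (0 to 1); they miss things now and then, are a little off and sometimes report something else, mostly with a low value. They report only what shows in the picture. A call takes as long as a camera call. They do not tell look-alikes from the thing itself.
- finder.boxes_of(thing, camera): "position" ([x, y, z] in m, in world coordinates, good to about 4 mm: the middle of the surface that is visible of it).
- finder.outline_of(thing, camera): "mask" (480x640 bool, what is visible of it).
The state is a dict: "time_s": time; "joint_pos": joint angles; "joint_vel": joint speeds; "joint_efforts": joint torques, N m; "tool_pos": TCP position; "ee_rot": TCP orientation; "wrist_force": force on the tool from outside, world axes, zero at the start; "moment": the same for the moment, N m; "opening": finger opening in m; "grasp_force": force on a finger pad.
Only numpy, scipy, OpenCV 4.12 (cv2) and the standard library are available. Lean on these libraries where they do the work, as an engineer would, in place of code of your own. Each camera call takes 0.05 s, during which the arm holds its last target. There are 200 camera calls.

## Working session

There is one attempt and no reset: what is moved stays moved. The work goes in short steps, Python scripts to look and compute and a tool call to move; the robot and the scene stay as the last step left them, time stands still between calls to the robot, and variables do not carry over. Pictures are saved under pics/ and viewed, at most 10 in all, crops included, and the job is handed in when it is done.

Besides the shell and the picture viewer there is one more tool, called as name([rows], argument=value, ...), one row to a line, values as JSON. play_rows: Moves the arm, as the interface text tells. Its arguments: {"type":"object","properties":{"moves":{"type":"array"},"force":{"type":"number"}},"required":["moves"]}

```bash
mkdir -p pics; cat > h.py <<'E'
import numpy as np, cv2
from bench import env, snapshot, job, finder
def cloud(s):
    h,w=s["depth"].shape
    K=np.array([[s["fx"],0,s["cx"]],[0,s["fy"],s["cy"]],[0,0,1.]])
    v,u=np.mgrid[:h,:w].astype(np.float64)
    p=cv2.undistortPoints(np.stack([u.ravel(),v.ravel()],1)[:,None],K,np.array([s["k1"],0,0,0.]))[:,0]
    d=s["depth"].ravel()
    P=np.c_[p*d[:,None],d,np.ones(d.size)]
    if "view" in s: M=np.linalg.inv(s["view"])
    else:
        st=s["st"]; T=np.eye(4); T[:3,:3]=st["ee_rot"]; T[:3,3]=st["tool_pos"]; M=T@s["mount"]
    X=(P@M.T)[:,:3]; X[d==0]=np.nan
    return X.reshape(h,w,3)
def save(s,n): cv2.imwrite(f"pics/{n}.png",s["pixels"][...,::-1])
E
python3 - <<'E'
from h import *
np.set_printoptions(precision=4,suppress=True)
for c in ["top","scene"]:
    s=snapshot(c); save(s,c+"0")
    for t in ["fitting_1","cap_red","cap_blue"]:
        for b in finder.boxes_of(t,c): print(c,t,np.round(b["position"],4),round(b["confidence"],2))
    if c=="top":
        X=cloud(s)
        for t in ["fitting_1","cap_red","cap_blue"]:
            for o in finder.outline_of(t,c):
                m=o["mask"]; P=X[m]; P=P[np.isfinite(P[:,2])]
                print(t,"px",np.argwhere(m).mean(0)[::-1].round(),m.sum(),"med",np.median(P,0),"zmax",np.percentile(P[:,2],95),round(o["confidence"],2), s["pixels"][m].mean(0).round())
print(env.get_state())
E
```

```text
top fitting_1 [0.2991 0.2122 0.0707] 0.67
top fitting_1 [0.4656 0.1827 0.0684] 0.59
top fitting_1 [ 0.4849 -0.2221  0.0724] 0.53
top cap_red [0.63  0.114 0.066] 0.87
top cap_red [0.6911 0.2038 0.0693] 0.78
top cap_blue [ 0.63   -0.0924  0.0702] 0.95
fitting_1 px [209. 241.] 186 med [0.4699 0.1835 0.0712] zmax 0.07446119767406778 0.72 [240. 232. 188.]
fitting_1 px [188. 354.] 237 med [0.2975 0.2154 0.0709] zmax 0.07401943334159725 0.58 [230. 218. 176.]
fitting_1 px [472. 224.] 219 med [ 0.4845 -0.2234  0.0704] zmax 0.07403194534087129 0.53 [222. 213. 174.]
cap_red px [254. 141.] 1601 med [0.6303 0.1143 0.0687] zmax 0.07234266498561154 0.91 [218.  74.  67.]
cap_red px [197. 108.] 1582 med [0.6906 0.2071 0.0686] zmax 0.07226522119933512 0.9 [215.  67.  61.]
cap_red px [175. 168.] 1595 med [0.5901 0.2404 0.0688] zmax 0.07212562387892144 0.76 [218.  72.  65.]
cap_blue px [383. 134.] 1568 med [ 0.634  -0.0923  0.0689] zmax 0.07235005649200654 0.98 [ 75. 143. 214.]
cap_blue px [254. 141.] 1474 med [0.6295 0.1132 0.0689] zmax 0.0723938791339741 0.18 [222.  74.  67.]
scene fitting_1 [0.4688 0.1821 0.0641] 0.68
scene fitting_1 [0.303  0.2132 0.0629] 0.64
scene fitting_1 [ 0.4935 -0.2266  0.0676] 0.59
scene cap_red [0.65   0.1    0.0647] 0.95
scene cap_red [0.7068 0.1895 0.0566] 0.81
scene cap_red [0.6054 0.2251 0.056 ] 0.57
scene cap_blue [ 0.6563 -0.1043  0.0713] 0.7
{'time_s': 0.55, 'joint_pos': array([58.0239, 15.0744, -2.7704, 72.1578,  0.0001, 81.1033]), 'joint_vel': array([ 0.0403, -0.0309,  0.0388, -0.0336, -0.0061,  0.0435]), 'joint_efforts': array([  0.0009, -63.7097,  38.4644,   0.001 ,   0.    ,  -0.    ]), 'tool_pos': array([0.2058, 0.483 , 0.2503]), 'ee_rot': array([[-0.92 ,  0.392, -0.   ],
       [ 0.392,  0.92 , -0.   ],
       [ 0.   , -0.   , -1.   ]]), 'wrist_force': array([-0.5098, -0.3222, -0.4131]), 'moment': array([-0.0116, -0.0261,  0.0335]), 'grasp_force': 0.0, 'opening': 0.08523501317078419}
```

View pics/top0.png

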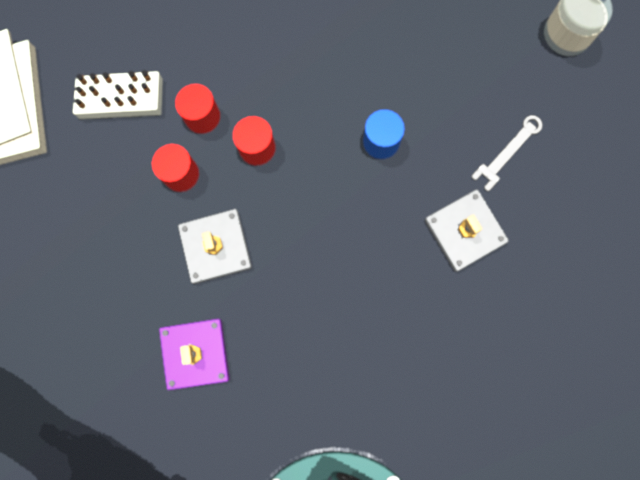

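View pics/scene0.png

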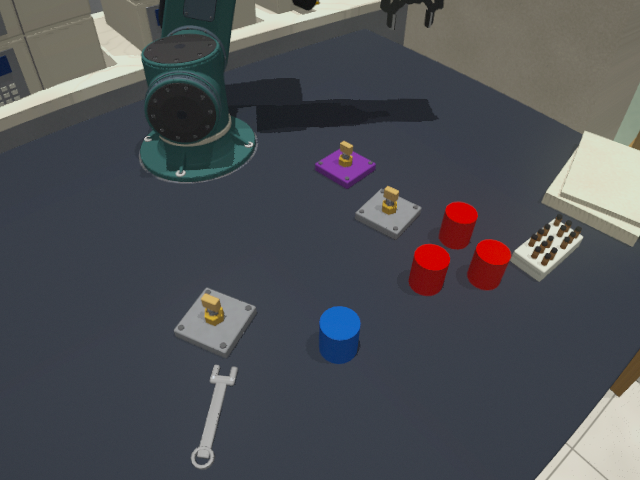

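The top view shows grey plates at (213,245) and (468,230) with wings, and the purple decoy at (194,355). There are three red caps; the one farthest right is at (254,141). The blue cap is at (383,134). Next I refine the poses.

```bash
python3 - <<'E'
from h import *
np.set_printoptions(precision=4,suppress=True)
s=snapshot("top"); X=cloud(s)
def rect(P):
    (c,sz,a)=cv2.minAreaRect((P[:,:2]*1000).astype(np.float32)); return np.round(c,1),np.round(sz,1),round(a,1)
def pca(P):
    Q=P[:,:2]-P[:,:2].mean(0); w,V=np.linalg.eigh(Q.T@Q/len(Q)); return np.degrees(np.arctan2(V[1,1],V[0,1])),np.sqrt(w)*1000
for n,c in {"L":(0.4656,0.1827),"R":(0.4849,-0.2221)}.items():
    d=np.hypot(X[...,0]-c[0],X[...,1]-c[1])
    m=(d<0.03)&(X[...,2]>0.064)&(X[...,2]<.08); P=X[m]
    print(n,"wing",len(P),P.mean(0),rect(P),pca(P))
    m=(d<0.085)&(X[...,2]>0.013)&(X[...,2]<.027); P=X[m]
    print("  plate",len(P),rect(P))
for n,c in {"red":(0.630,0.114),"blue":(0.632,-0.092),"r2":(.691,.205),"r3":(.59,.24)}.items():
    d=np.hypot(X[...,0]-c[0],X[...,1]-c[1])
    P=X[(d<0.05)&(X[...,2]>0.062)&(X[...,2]<.08)]
    print(n,len(P),rect(P),np.round(cv2.minEnclosingCircle((P[:,:2]*1000).astype(np.float32)),1) if 0 else cv2.minEnclosingCircle((P[:,:2]*1000).astype(np.float32)),np.median(P[:,2]))
x=s["pixels"][190:300,155:275]; y=s["pixels"][175:285,410:530]
cv2.imwrite("pics/crop1.png",cv2.resize(np.hstack([x,y]),None,fx=3.3,fy=3.3,interpolation=cv2.INTER_CUBIC)[...,::-1])
w=snapshot("wrist"); print(w["mount"])
E
```

```text
L wing 171 [0.4701 0.1848 0.0713] (array([470.5, 185.2]), array([28.6, 14.7]), 15.2) (np.float64(-167.26497672081098), array([4.1747, 8.2817]))
  plate 3375 (array([470.6, 186. ]), array([101.8, 100.3]), 13.9)
R wing 169 [ 0.4856 -0.2248  0.0714] (array([ 485.9, -225.6]), array([27.7, 14. ]), 26.8) (np.float64(-153.32535698249413), array([4.0202, 8.0281]))
  plate 3361 (array([ 485.8, -225.8]), array([101. , 101.9]), 27.8)
red 1143 (array([638.1, 116.4]), array([60.6, 60.6]), 80.8) ((638.4813842773438, 116.25794219970703), 31.52756118774414) 0.06971731022711558
blue 1167 (array([642.7, -94.6]), array([61.2, 61.8]), 53.5) ((643.515625, -93.79737854003906), 32.22526550292969) 0.06961503786779144
r2 1098 (array([699.5, 210.8]), array([61.7, 60.2]), 2.1) ((699.3525390625, 211.5410614013672), 31.669708251953125) 0.06967704742729619
r3 1172 (array([597.2, 246.3]), array([62.4, 61.4]), 64.1) ((597.0535888671875, 246.2167205810547), 31.987789154052734) 0.06974844631288152
[[ 0.0001 -0.9634 -0.268   0.0685]
 [ 1.      0.0001  0.0003 -0.0004]
 [-0.0002 -0.268   0.9634 -0.1238]
 [ 0.      0.      0.      1.    ]]
```

View pics/crop1.png

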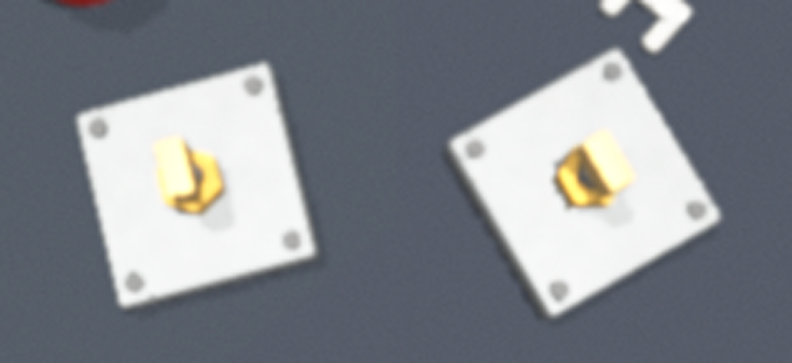

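Both wings sit within 1 mm of their plate centres, so I take those poses. The targets are L (0.4705, 0.1855) at 13.5° and R (0.4858, -0.2257) at 27°. I go above L first.

play_rows([
  [0,0,-0.06,-3,-1.4,0.5,0.6],
  [0,0,-0.14,-7,-3.3,2,0.6],
  [0,0,-0.24,-11.5,-5.4,3.5,0.6],
  [0,0,-0.34,-16,-7.6,5,0.6],
  [0,0,-0.44,-20.5,-9.7,6.5,0.6],
  [0,0,-0.54,-25,-11.8,8,0.6],
  [0,0,-0.6,-29.5,-13.9,9.5,0.6],
  [0,0,-0.639,-33.5,-15.8,11,0.6],
])

```text
time_s: 1.45
tool_pos: [0.4492, 0.2092, 0.1421]
ee_rot: [[-0.972, -0.236, 0.001], [-0.236, 0.972, 0.0], [-0.001, 0.0, -1.0]]
wrist_force: [1.1, 1.6, 0.3]
opening: 0.0511
grasp_force: 0.0
```

play_rows([
  [0,0,0,1.5,-2.3,0.5,0.6],
  [0,0,0,2,-2.5,1,0.6],
  [0,0,0,2,-2.5,1,0.6],
  [0,0,0,2,-2.5,1,0.6],
  [0,0,0,2,-2.5,1,0.6],
  [0,0,0,2,-2.5,1,0.6],
  [0,0,0,2,-2.5,1,0.6],
  [0,0,0,2,-2.5,1,0.6],
])

```text
time_s: 2.25
tool_pos: [0.4344, 0.1823, 0.1324]
ee_rot: [[-0.972, -0.235, 0.0], [-0.235, 0.972, 0.0], [-0.0, -0.0, -1.0]]
wrist_force: [0.5, 0.2, 1.3]
opening: 0.051
grasp_force: 0.0
```

```bash
cat >> h.py <<'E'
def wing(c,z0=0.055):
    st=env.get_state(); s=snapshot("wrist"); s["st"]=st; X=cloud(s)
    d=np.hypot(X[...,0]-c[0],X[...,1]-c[1])
    P=X[(d<0.03)&(X[...,2]>z0)&(X[...,2]<.095)]
    if len(P)<20: print("no wing",len(P)); return s
    zt=np.percentile(P[:,2],90); T=P[P[:,2]>zt-.005]
    print("ztop",zt,len(T),cv2.minAreaRect((T[:,:2]*1000).astype(np.float32)))
    return s
def goal(p,yaw):
    "shift in tool axes (cm) and rz to bring TCP to p with tool x at yaw deg"
    st=env.get_state(); R=st["ee_rot"]; y=np.degrees(np.arctan2(R[1,0],R[0,0]))
    print("rz",np.radians((y-yaw+180)%360-180),"shift cm",R.T@(np.array(p)-st["tool_pos"])*100,"q6",st["joint_pos"][5],"t",st["time_s"])
E
python3 - <<'E'
from h import *
s=wing((.4705,.1855)); save(s,"w1")
goal((.4705,.1855,.062),193.5)
E
```

```text
ztop 0.07273445192622632 1010 ((469.2558288574219, 185.5460968017578), (28.340452194213867, 13.728582382202148), 13.698577880859375)
rz 0.0009242687154463703 shift cm [-3.59165894 -0.52325467  7.03831483] q6 -0.7268406103393722 t 2.3
```

play_rows([
  [0,0,0,-1.8,-0.3,0,0.6],
  [0,0,0,-3.55,-0.5,0.5,0.6],
  [0,0,0,-3.55,-0.5,2,0.6],
  [0,0,0,-3.55,-0.5,3.5,0.6],
  [0,0,0,-3.55,-0.5,5,0.6],
  [0,0,0,-3.55,-0.5,6.2,0.6],
  [0,0,0,-3.55,-0.5,7,0.6],
  [0,0,0,-3.55,-0.5,7,0.6],
])

```text
time_s: 3.1
tool_pos: [0.4696, 0.1853, 0.0616]
ee_rot: [[-0.972, -0.234, -0.001], [-0.234, 0.972, -0.0], [0.001, -0.0, -1.0]]
wrist_force: [-0.7, -0.1, 1.3]
opening: 0.0513
grasp_force: 0.0
```

play_rows([
  [0,0,0,0,0,0,0.4],
  [0,0,0,0,0,0,0.3],
  [0,0,0,0,0,0,0.2],
  [0,0,0,0,0,0,0.1],
  [0,0,0,0,0,0,0],
  [0,0,0,0,0,0,0],
  [0,0,0,0,0,0,0],
  [0,0,0,0,0,0,0],
], force=15)

```text
time_s: 3.9
tool_pos: [0.4702, 0.186, 0.0628]
ee_rot: [[-0.972, -0.234, 0.001], [-0.234, 0.972, 0.002], [-0.001, 0.001, -1.0]]
wrist_force: [-0.8, 4.9, 3.3]
opening: 0.0132
grasp_force: 21.6
```

play_rows([
  [0,0,0.1,0,0,0,0],
  [0,0,0.2,0,0,0,0],
  [0,0,0.3,0,0,0,0],
  [0,0,0.4,0,0,0,0],
  [0,0,0.5,0,0,0,0],
  [0,0,0.6,0,0,0,0],
  [0,0,0.7,0,0,0,0],
  [0,0,0.8,0,0,0,0],
])

```text
time_s: 4.7
tool_pos: [0.4698, 0.1861, 0.0613]
ee_rot: [[-0.843, 0.537, -0.001], [0.537, 0.843, 0.002], [0.002, 0.001, -1.0]]
wrist_force: [6.3, 8.4, -26.3]
opening: 0.0137
grasp_force: 21.1
```

play_rows([
  [0,0,0.1,0,0,0,0],
  [0,0,0.2,0,0,0,0],
  [0,0,0.3,0,0,0,0],
  [0,0,0.4,0,0,0,0],
  [0,0,0.5,0,0,0,0],
  [0,0,0.6,0,0,0,0],
  [0,0,0.7,0,0,0,0],
  [0,0,0.79,0,0,0,0],
])

```text
time_s: 5.5
tool_pos: [0.47, 0.1858, 0.0614]
ee_rot: [[-0.212, 0.977, -0.001], [0.977, 0.212, 0.001], [0.001, -0.001, -1.0]]
wrist_force: [6.8, 4.3, -25.0]
opening: 0.0138
grasp_force: 19.7
```

play_rows([
  [0,0,0,0,0,0,0],
  [0,0,0,0,0,0,0.2],
  [0,0,0,0,0,0,0.4],
  [0,0,0,0,0,0,0.6],
  [0,0,0,0,0,0,0.6],
  [0,0,0,0,0,-1.5,0.6],
  [0,0,0,0,0,-4,0.6],
  [0,0,0,0,0,-7,0.6],
])

```text
time_s: 6.3
tool_pos: [0.4694, 0.1853, 0.1328]
ee_rot: [[-0.215, 0.977, -0.001], [0.977, 0.215, -0.0], [-0.0, -0.001, -1.0]]
wrist_force: [0.6, -0.2, -0.6]
opening: 0.0512
grasp_force: 0.0
```

```bash
python3 - <<'E'
from h import *
s=wing((.4705,.1855))
goal((.4855,-.2257,.14),207)
E
```

```text
ztop 0.06568027089268393 1049 ((469.34234619140625, 186.08177185058594), (13.511734008789062, 28.79363441467285), 12.058894157409668)
rz -1.8248903597648924 shift cm [-40.4809084   -7.48162149  -0.28204641] q6 89.84288797485104 t 6.35
```

Fitting L sank 7 mm, so it is right-hand. I test R next.

play_rows([
  [0,0,-0.08,-3,-0.5,-0.3,0.6],
  [0,0,-0.2,-7.5,-1.4,-0.3,0.6],
  [0,0,-0.34,-12.5,-2.3,-0.3,0.6],
  [0,0,-0.48,-17.3,-3.2,-0.3,0.6],
  [0,0,-0.62,-22,-4.1,-0.3,0.6],
  [0,0,-0.76,-26.8,-5,-0.3,0.6],
  [0,0,-0.9,-31.5,-5.8,-0.3,0.6],
  [0,0,-1.02,-36,-6.7,-0.3,0.6],
])

```text
time_s: 7.15
tool_pos: [0.4816, -0.1578, 0.1356]
ee_rot: [[-0.935, 0.354, 0.001], [0.354, 0.935, -0.0], [-0.001, -0.0, -1.0]]
wrist_force: [1.2, -0.0, 0.5]
opening: 0.0512
grasp_force: 0.0
```

play_rows([
  [0,0,-0.12,0,0,0,0.6],
  [0,0,-0.24,0,0,0,0.6],
  [0,0,-0.36,0,0,0,0.6],
  [0,0,-0.48,0,0,0,0.6],
  [0,0,-0.6,0,0,0,0.6],
  [0,0,-0.72,0,0,0,0.6],
  [0,0,-0.8,0,0,0,0.6],
  [0,0,-0.805,0,0,0,0.6],
])

```text
time_s: 7.95
tool_pos: [0.4818, -0.1559, 0.1354]
ee_rot: [[-0.905, -0.425, 0.0], [-0.425, 0.905, -0.0], [-0.0, -0.0, -1.0]]
wrist_force: [0.2, 0.3, -0.1]
opening: 0.0517
grasp_force: 0.0
```

```bash
python3 - <<'E'
from h import *
s=wing((.4855,-.2257))
goal((.4852,-.2257,.062),207)
E
```

```text
ztop 0.07270345909946783 1289 ((484.65179443359375, -225.67559814453125), (28.449010848999023, 14.565204620361328), 27.863718032836914)
rz -0.034426825697279895 shift cm [ 2.6443332  -6.46962134  7.3411907 ] q6 -52.183038762156315 t 8.0
```

play_rows([
  [0,0,-0.02,1.3,-3.2,0,0.6],
  [0,0,-0.04,2.6,-6.47,0,0.6],
  [0,0,-0.04,2.6,-6.47,0.5,0.6],
  [0,0,-0.04,2.6,-6.47,2.5,0.6],
  [0,0,-0.04,2.6,-6.47,4.5,0.6],
  [0,0,-0.04,2.6,-6.47,6.3,0.6],
  [0,0,-0.04,2.6,-6.47,7.2,0.6],
  [0,0,-0.04,2.6,-6.47,7.2,0.6],
])

```text
time_s: 8.8
tool_pos: [0.4851, -0.2249, 0.0625]
ee_rot: [[-0.888, -0.459, -0.002], [-0.459, 0.888, 0.001], [0.001, 0.002, -1.0]]
wrist_force: [0.4, 0.2, 0.2]
opening: 0.0514
grasp_force: 0.0
```

play_rows([
  [0,0,0,0,0,0,0.4],
  [0,0,0,0,0,0,0.3],
  [0,0,0,0,0,0,0.2],
  [0,0,0,0,0,0,0.1],
  [0,0,0,0,0,0,0],
  [0,0,0,0,0,0,0],
  [0,0,0,0,0,0,0],
  [0,0,0,0,0,0,0],
])

```text
time_s: 9.6
tool_pos: [0.4859, -0.2256, 0.0639]
ee_rot: [[-0.888, -0.46, 0.001], [-0.46, 0.888, -0.0], [-0.001, -0.001, -1.0]]
wrist_force: [-1.7, 1.8, 6.5]
opening: 0.0136
grasp_force: 23.9
```

play_rows([
  [0,0,0.1,0,0,0,0],
  [0,0,0.2,0,0,0,0],
  [0,0,0.3,0,0,0,0],
  [0,0,0.4,0,0,0,0],
  [0,0,0.5,0,0,0,0],
  [0,0,0.6,0,0,0,0],
  [0,0,0.7,0,0,0,0],
  [0,0,0.8,0,0,0,0],
])

```text
time_s: 10.4
tool_pos: [0.4865, -0.2261, 0.0657]
ee_rot: [[-0.947, 0.32, 0.003], [0.32, 0.947, -0.002], [-0.003, -0.001, -1.0]]
wrist_force: [-7.8, 4.1, 37.6]
opening: 0.0139
grasp_force: 30.1
```

play_rows([
  [0,0,0.1,0,0,0,0],
  [0,0,0.2,0,0,0,0],
  [0,0,0.3,0,0,0,0],
  [0,0,0.4,0,0,0,0],
  [0,0,0.5,0,0,0,0],
  [0,0,0.6,0,0,0,0],
  [0,0,0.7,0,0,0,0],
  [0,0,0.79,0,0,0,0],
])

```text
time_s: 11.2
tool_pos: [0.4865, -0.2273, 0.0662]
ee_rot: [[-0.439, 0.899, 0.003], [0.899, 0.439, -0.005], [-0.006, 0.0, -1.0]]
wrist_force: [-12.3, -3.9, 44.4]
opening: 0.0133
grasp_force: 35.2
```

play_rows([
  [0,0,0,0,0,0,0],
  [0,0,0,0,0,0,0.2],
  [0,0,0,0,0,0,0.4],
  [0,0,0,0,0,0,0.6],
  [0,0,0,0,0,0,0.6],
  [0,0,0,0,0,-1.5,0.6],
  [0,0,0,0,0,-4,0.8],
  [0,0,0,0,0,-8,1],
])

```text
time_s: 12.0
tool_pos: [0.4847, -0.2248, 0.1426]
ee_rot: [[-0.443, 0.897, -0.003], [0.897, 0.443, 0.002], [0.003, -0.002, -1.0]]
wrist_force: [1.3, -0.5, -0.8]
opening: 0.0781
grasp_force: 0.0
```

```bash
python3 - <<'E'
from h import *
s=wing((.4852,-.2257))
goal((.638,.1165,.16),90)
goal((.638,.1165,.16),117)
E
```

```text
ztop 0.07983943364581758 1103 ((484.4706115722656, -225.67312622070312), (13.875014305114746, 27.865615844726562), 27.169281005859375)
rz 0.45891818252159344 shift cm [24.02484313 28.72911041 -1.07731789] q6 30.089894618905845 t 12.05
rz -0.012320715516875509 shift cm [24.02484313 28.72911041 -1.07731789] q6 30.089894618905845 t 12.05
```

R rose 7 mm, so it is the left-hand fitting. I fetch the rightmost red cap with the closing line at about -15°, clear of the other red caps.

play_rows([
  [0,0,0.07,2,2.4,-0.3,1],
  [0,0,0.16,4.8,5.7,-0.6,1],
  [0,0,0.26,7.8,9.3,-1,1],
  [0,0,0.36,10.8,12.9,-1,1],
  [0,0,0.46,13.8,16.5,-1,1],
  [0,0,0.56,16.8,20.1,-1,1],
  [0,0,0.66,19.5,23.3,-1,1],
  [0,0,0.72,21.5,25.7,-1,1],
])

```text
time_s: 12.85
tool_pos: [0.6215, 0.0837, 0.1529]
ee_rot: [[0.261, 0.965, -0.0], [0.965, -0.261, 0.0], [0.0, -0.0, -1.0]]
wrist_force: [0.6, -0.9, -0.4]
opening: 0.0855
grasp_force: 0.0
```

```bash
cat >> h.py <<'E'
def cap(c,lo,hi,cam="wrist",r=.05):
    st=env.get_state(); s=snapshot(cam); s["st"]=st; X=cloud(s)
    d=np.hypot(X[...,0]-c[0],X[...,1]-c[1]); px=s["pixels"].astype(int)
    P=X[(d<r)&(X[...,2]>lo)&(X[...,2]<hi)&(px[...,0]>px[...,2]*1.6)&(px[...,0]>px[...,1]*1.6)]
    if len(P)<20: print("no cap",len(P)); return s
    print("cap",len(P),"z",np.percentile(P[:,2],[5,50,95]),cv2.minEnclosingCircle((P[:,:2]*1000).astype(np.float32)),cv2.fitEllipse(cv2.convexHull((P[:,:2]*1000).astype(np.float32))))
    return s
E
python3 - <<'E'
from h import *
s=cap((.638,.1165),.06,.08); save(s,"w2")
goal((.638,.1165,.045),75)
E
```

```text
cap 8097 z [0.06908101 0.0701617  0.071205  ] ((638.21435546875, 116.6551742553711), 31.044801712036133) ((638.256103515625, 116.66260528564453), (61.437801361083984, 61.719085693359375), 153.38909912109375)
rz -0.0030461815040766114 shift cm [ 3.26454829  0.70176327 10.77042978] q6 105.6439064924374 t 12.9
```

View pics/w2.png

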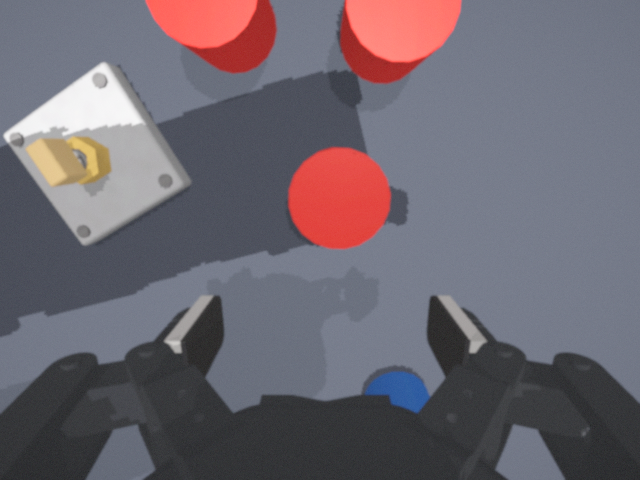

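The wrist view shows the target cap at (339,198), with the fingers straddling its line and the neighbouring caps beyond it. I descend and grip.

play_rows([
  [0,0,0,1.6,0.35,0,1],
  [0,0,0,3.28,0.72,0.3,1],
  [0,0,0,3.28,0.72,2,1],
  [0,0,0,3.28,0.72,4.5,1],
  [0,0,0,3.28,0.72,7,1],
  [0,0,0,3.28,0.72,9,1],
  [0,0,0,3.28,0.72,10.6,1],
  [0,0,0,3.28,0.72,10.6,1],
])

```text
time_s: 13.7
tool_pos: [0.6353, 0.1107, 0.0451]
ee_rot: [[0.258, 0.966, -0.004], [0.966, -0.258, -0.0], [-0.001, -0.003, -1.0]]
wrist_force: [0.2, 0.1, -0.0]
opening: 0.0853
grasp_force: 0.0
```

play_rows([
  [0,0,0,0,0,0,0.9],
  [0,0,0,0,0,0,0.8],
  [0,0,0,0,0,0,0.7],
  [0,0,0,0,0,0,0.6],
  [0,0,0,0,0,0,0.5],
  [0,0,0,0,0,0,0.5],
  [0,0,0,0,0,0,0.5],
  [0,0,0,0,0,0,0.5],
], force=20)

```text
time_s: 14.5
tool_pos: [0.637, 0.111, 0.0486]
ee_rot: [[0.258, 0.966, 0.002], [0.966, -0.258, 0.0], [0.001, 0.002, -1.0]]
wrist_force: [-1.1, -0.6, 6.0]
opening: 0.0624
grasp_force: 21.4
```

play_rows([
  [0,0,0,0,0,-0.5,0.5],
  [0,0,0,0,0,-2,0.5],
  [0,0,0,0,0,-4,0.5],
  [0,0,0,0,0,-6.5,0.5],
  [0,0,0,0,0,-9,0.5],
  [0,0,0,0,0,-11,0.5],
  [0,0,0,0,0,-12,0.5],
  [0,0,0,0,0,-12,0.5],
])

```text
time_s: 15.3
tool_pos: [0.6369, 0.111, 0.1687]
ee_rot: [[0.258, 0.966, 0.002], [0.966, -0.258, 0.0], [0.001, 0.002, -1.0]]
wrist_force: [0.2, 0.4, -0.8]
opening: 0.0622
grasp_force: 22.2
```

```bash
python3 - <<'E'
from h import *
st=env.get_state(); p=st["tool_pos"]; print(p,st["opening"],st["grasp_force"])
cap(p,.1,.25); cap(p,.1,.25,"top")
goal((.485,-.2257,p[2]),75)
E
```

```text
[0.63687365 0.11098494 0.16867876] 0.06221631422024944 22.209169641137123
cap 26556 z [0.15407591 0.19006381 0.19108344] ((637.2103881835938, 114.19738006591797), 33.84038543701172) ((637.8325805664062, 117.16812896728516), (59.50021743774414, 67.24639892578125), 70.73070526123047)
no cap 0
rz 0.0005299844888017029 shift cm [-36.42125656  -5.89984788  -0.19331294] q6 107.63600057487022 t 15.4
```

```bash
python3 - <<'E'
from h import *
p=env.get_state()["tool_pos"]
cap(p,.186,.2)
goal((.485-.0013,-.2257-.0055,p[2]),75)
E
```

```text
cap 22218 z [0.18717361 0.18813546 0.18905545] ((636.9877319335938, 116.2419662475586), 31.578765869140625) ((637.1661376953125, 117.21638488769531), (60.10060501098633, 62.660484313964844), 76.15910339355469)
rz 0.0005418567988429752 shift cm [-3.69785797e+01 -5.86598107e+00 -9.45583822e-03] q6 107.63443197805901 t 15.45
```

play_rows([
  [0,0,0,-1.5,-0.24,0,0.5],
  [0,0,0,-4.5,-0.7,0,0.5],
  [0,0,0,-8.5,-1.35,0,0.5],
  [0,0,0,-12.5,-2,0,0.5],
  [0,0,0,-16.5,-2.6,0,0.5],
  [0,0,0,-20.5,-3.25,0,0.5],
  [0,0,0,-24,-3.8,0,0.5],
  [0,0,0,-27,-4.3,0,0.5],
], force=25)

```text
time_s: 16.25
tool_pos: [0.5232, -0.1407, 0.1667]
ee_rot: [[0.259, 0.966, -0.001], [0.966, -0.259, 0.0], [-0.0, -0.001, -1.0]]
wrist_force: [0.7, 1.0, -0.4]
opening: 0.0621
grasp_force: 27.6
```

play_rows([
  [0,0,0,-2.5,-0.4,0,0.5],
  [0,0,0,-5,-0.8,0,0.5],
  [0,0,0,-7.5,-1.2,0,0.5],
  [0,0,0,-9.2,-1.5,0,0.5],
  [0,0,0,-10,-1.6,0,0.5],
  [0,0,0,-10,-1.6,0,0.5],
  [0,0,0,-10,-1.6,0,0.5],
  [0,0,0,-10,-1.6,0,0.5],
])

```text
time_s: 17.05
tool_pos: [0.4839, -0.2306, 0.1672]
ee_rot: [[0.258, 0.966, -0.0], [0.966, -0.258, 0.0], [0.0, -0.0, -1.0]]
wrist_force: [0.3, -0.7, -0.9]
opening: 0.0624
grasp_force: 27.6
```

```bash
python3 - <<'E'
from h import *
p=env.get_state()["tool_pos"]
s=cap(p,.183,.2); save(s,"w3")
cap(p,.183,.2)
s=cap(p,.17,.2,"top")
s=snapshot("scene"); save(s,"s3")
goal((.485-.0010,-.2257-.0055,.0687),75)
E
```

```text
cap 22681 z [0.18763047 0.18871393 0.18963861] ((484.5655212402344, -226.52671813964844), 32.98765182495117) ((485.05767822265625, -224.18502807617188), (59.36808395385742, 64.15047454833984), 75.16813659667969)
cap 22663 z [0.18768854 0.18875645 0.18969903] ((484.3783264160156, -226.1939239501953), 32.727561950683594) ((484.90411376953125, -224.27972412109375), (59.960880279541016, 63.70228576660156), 76.9041976928711)
no cap 0
rz 0.0012978607507417037 shift cm [-0.03599209  0.01117556  9.86559751] q6 70.71669311874253 t 17.25
```

View pics/s3.png

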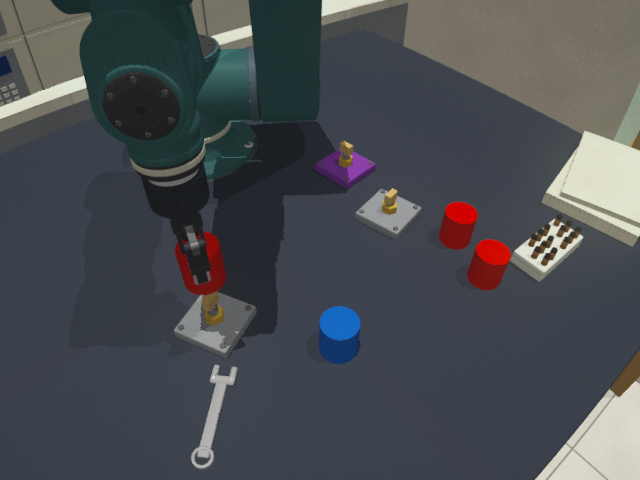

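The scene view shows the cap held upright above the right plate, around (200,262). It is centred to within about 1 mm, so I lower it.

play_rows([
  [0,0,0,0,0,0.6,0.5],
  [0,0,0,0,0,2,0.5],
  [0,0,0,0,0,3.5,0.5],
  [0,0,0,0,0,5,0.5],
  [0,0,0,0,0,6.5,0.5],
  [0,0,0,0,0,8,0.5],
  [0,0,0,0,0,9,0.5],
  [0,0,0,0,0,9.3,0.5],
])

```text
time_s: 18.05
tool_pos: [0.4833, -0.2309, 0.0733]
ee_rot: [[0.258, 0.966, -0.001], [0.966, -0.258, 0.001], [0.001, -0.001, -1.0]]
wrist_force: [0.3, 0.6, -1.2]
opening: 0.062
grasp_force: 27.6
```

play_rows([
  [0,0,0,0,0,0,0.5],
  [0,0,0,0,0,0.1,0.5],
  [0,0,0,0,0,0.2,0.5],
  [0,0,0,0,0,0.3,0.5],
  [0,0,0,0,0,0.4,0.5],
  [0,0,0,0,0,0.45,0.5],
  [0,0,0,0,0,0.45,0.5],
  [0,0,0,0,0,0.45,0.5],
])

```text
time_s: 18.85
tool_pos: [0.4838, -0.2313, 0.0699]
ee_rot: [[0.258, 0.966, 0.0], [0.966, -0.258, -0.0], [-0.0, 0.0, -1.0]]
wrist_force: [-0.7, -0.7, -0.7]
opening: 0.0618
grasp_force: 27.6
```

play_rows([
  [0,0,0,0,0,0.04,0.5],
  [0,0,0,0,0,0.08,0.5],
  [0,0,0,0,0,0.12,0.5],
  [0,0,0,0,0,0.15,0.5],
  [0,0,0,0,0,0.15,0.5],
  [0,0,0,0,0,0.15,0.5],
  [0,0,0,0,0,0.15,0.5],
  [0,0,0,0,0,0.15,0.5],
])

```text
time_s: 19.65
tool_pos: [0.4838, -0.2313, 0.0687]
ee_rot: [[0.258, 0.966, 0.0], [0.966, -0.258, -0.0], [-0.0, 0.0, -1.0]]
wrist_force: [-1.7, 1.0, 4.7]
opening: 0.0623
grasp_force: 28.0
```

```bash
python3 - <<'E'
from h import *
st=env.get_state();p=st["tool_pos"]; print(p,st["wrist_force"])
cap(p,.08,.11); 
E
```

```text
[ 0.4837596  -0.2313059   0.06865499] [-1.73916982  0.9901573   4.66057768]
cap 23146 z [0.08873273 0.09014906 0.09108156] ((483.7077941894531, -228.3074188232422), 34.04444885253906) ((484.23089599609375, -225.76084899902344), (61.306922912597656, 65.5563735961914), 81.0046615600586)
```

Contact is at 4.7 N and the cap top is at 90 mm, so the rim is on the plate. I release slowly and retreat.

play_rows([
  [0,0,0,0,0,0,0.75],
  [0,0,0,0,0,0,0.85],
  [0,0,0,0,0,0,1],
  [0,0,0,0,0,0,1],
  [0,0,0,0,0,0,1],
  [0,0,0,0,0,-0.5,1],
  [0,0,0,0,0,-2,1],
  [0,0,0,0,0,-4,1],
])

```text
time_s: 20.5
tool_pos: [0.4833, -0.231, 0.1086]
ee_rot: [[0.258, 0.966, -0.001], [0.966, -0.258, 0.001], [0.0, -0.001, -1.0]]
wrist_force: [0.2, -1.1, -0.3]
opening: 0.0854
grasp_force: 0.0
```

play_rows([
  [0,0,0,0,0,-3,1],
  [0,0,0,0,0,-6,1],
  [0,0,0,0,0,-9,1],
  [0,0,0,5,0,-10,1],
  [0,0,0,10,0,-10,1],
  [0,0,0,15,0,-10,1],
  [0,0,0,19,0,-10,1],
  [0,0,0,20,0,-10,1],
])

```text
time_s: 21.3
tool_pos: [0.5358, -0.0347, 0.2088]
ee_rot: [[0.255, 0.967, 0.0], [0.967, -0.255, 0.0], [0.001, 0.0, -1.0]]
wrist_force: [-0.5, 0.0, -0.5]
opening: 0.0853
grasp_force: 0.0
```

```bash
python3 - <<'E'
from h import *
s=snapshot("scene"); save(s,"s4")
cap((.485,-.2257),.08,.11,"top")
X=cloud(snapshot("top"))
for n,c in {"blue":(.643,-.094),"Lwing":(.4705,.1855)}.items():
    d=np.hypot(X[...,0]-c[0],X[...,1]-c[1]); P=X[(d<.05)&(X[...,2]>.055)&(X[...,2]<.09)]
    print(n,len(P),np.median(P,0) if len(P) else '')
print(env.get_state()["time_s"])
E
```

```text
cap 1273 z [0.08664875 0.08986131 0.09249047] ((485.4965515136719, -225.77783203125), 31.406085968017578) ((484.9918212890625, -225.28187561035156), (59.730655670166016, 61.675540924072266), 15.725184440612793)
blue 0 
Lwing 0 
21.45
```

View pics/s4.png

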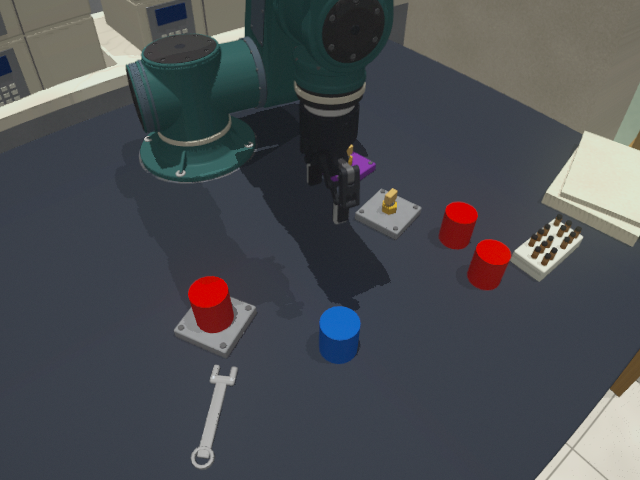

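The red cap stands flat and centred on the right plate at (212,305), with its top at 90 mm. The blue cap at (339,335) has not moved.

```bash
python3 -c "
from bench import job; print(job.finish_job())"
```

```text
the job is handed in; nothing more can be done
None
```

The job is handed in: both fittings are turned about a quarter turn clockwise; the one on the robot's right rose 7 mm (left-hand), the other sank 7 mm, and the red cap stands flat over the left-hand one, blue cap untouched.

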